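# Lay out the stripped pump parts

## Robot

A 6-joint arm with a two-finger parallel gripper is mounted at the origin on the work surface. World frame = base frame: x ahead of the robot, y to its left, z up, the work surface at z = 0. Lengths are in m, angles in degrees, forces in N, time in s.
With the tool pointing down it reaches from about 0.35 to 0.725 m from the base axis. Payload 6 kg.
Tool frame: the origin (TCP) lies on the centre line of the jaws, within the pads' length; the fingertips stand bot.tip_reach ahead of it and the grasp point (between the pads) lies 5 mm behind it (bot.tip_reach is the distance from the TCP to the fingertips, in m); z points along the fingers, y is the line along which they close (so a half turn about z gives the same grasp; the last joint's range is limited). The gripper opens to 85 mm and grips with 20 to 120 N. Pads are 22 mm wide; open, the fingers measure 114 mm over their backs; the gripper's body (76 mm by 85 mm) begins 54 mm behind the grasp point. The pads swing forward as they close: fully open they stand 13 mm farther back than shut.
Start: joints at [92.344, 2.303, 4.859, 0, -92.561, -19.12], TCP at [0.173, 0.574, 0.245] pointing down, gripper open.
Joint ranges: [-146.85, 146.85], [-73.84, 115.35], [-62.03, 85.46], [-188.31, 113.3], [-161.28, -10.13], [-171.36, 171.36]. Speed limits (degrees/s): [147.25, 147.25, 172.46, 180, 180, 180].

## Interface

Orientations are given as a 3x3 rotation matrix whose columns are the frame's x, y, z axes.
In Python, from rig import bot gives the robot as it stands. The module is installed in compiled form; this text tells all that it offers.
- The arm moves only by the shell command python3 -m creep 'ROWS' [FORCE]. ROWS is JSON, a list that holds one entry, the list of rows, each a list of 7 numbers: the closure, from -1 (fully open) to 1 (shut), then the shift along the tool's x, y, z in units of 30 mm (1.0 is 30 mm), then the turn, a rotation vector about the tool's x, y, z in units of 6 degrees (1.0 is 6 degrees). A call has 1 to 20 rows; each row is the pose to reach, as a shift and turn from the pose commanded when the call began, along the tool's axes at that moment; what a row does not reach only later rows make up. A row lasts 1/12 s, in which the tool goes at most 41.7 mm and 7.16 degrees, less where a joint would pass 70% of its speed; a pose out of reach is approached as far as the arm can. A call with a gripper value outside its range is refused whole. The fingers move at their own pace and stop on an object; FORCE is the grip in N (left out, the last holds). Time passes only in rows, so rows that repeat a pose let the fingers close. It gives the time, the measured TCP pose, the force, the opening and the grip force at its end, in the units of the state.
- bot.read_state(): the state, without advancing time (a new reading comes with each control period).
- bot.capture(name): name is "scene" or "top" or "wrist"; returns the picture (480x640x3 uint8, red, green, blue); there is no depth.
- bot.camera_params(name): a dict with "fovy" (degrees; the focal length in pixels is half the picture's height over the tangent of half this angle, whatever the lens; pixels are square), "cx", "cy" (the principal point, pixels), "extrinsics" (4x4, takes a point from world to camera coordinates). Camera axes: x right, y up, looking along -z (the intrinsics and any distortion apply to the point x, -y, -z); pixel columns grow to the right and rows downward; lengths in m; the calibration is good to about 2 mm. A picture is of the moment at which its call begins: read the wrist's pose just before it. camera_params takes no time and is no camera call; for the wrist camera it gives the pose at the moment of the call.
- bot.job_done(): hands the job in; it is judged then, once.
The state is a dict: "clock": time; "joints": joint angles; "qd": joint speeds; "joint_torque": joint torques, N m; "eef_pos": TCP position; "orientation": TCP orientation; "contact_force": force on the tool from outside, world axes, zero at the start; "torque": the same for the moment, N m; "opening": opening from 0.0 (shut) to 1.0 (fully open); "gripper_force": force on a finger pad.
Only numpy, scipy, OpenCV 4.12 (cv2) and the standard library are available. Lean on these libraries where they do the work, as an engineer would, in place of code of your own. Each camera call takes 0.05 s, during which the arm holds its last target. There are 200 camera calls.

## Task

The parts stripped off a pump stand in two piles on the bench: take the piles apart and bring each part to where it goes next. Centre the bronze impeller on the rotary table and the dark gear on the granite surface plate for measuring, and lay the rust-brown coupling half in the blue box, the ball bearing in the white dish and the worn brass ring in the red scrap pan. Set every part down flat, the same way up as it stood in the pile, without dropping it or tipping it over on the way.

Things in the scene. Friction and masses are not known exactly. Their poses are not given: they have to be found in the camera images.
- impeller: The pump impeller, loose: bronze wheel, 110 mm across, 22 mm thick at the rim, rising in a low cone to a round open neck on top, 54 mm outside and 42 mm inside, from 31 to 50 mm above the underside; about 0.75 kg. Origin: centre of the underside, z up. It is the lowest part of one pile. Take it by the outside of the neck.
- coupling: The coupling half, loose: rust-brown steel flange, 90 mm across and 12 mm thick with six black rubber bushes, and on top of it a round hub of 44 mm diameter, from 12 to 50 mm above the underside; 50 mm high in all, about 0.74 kg. Origin: centre of the underside, z up. It is the lowest part of the other pile. Take it by the hub.
- gear: The spur gear, loose: dark steel toothed disc, 64 mm across the teeth, 20 mm thick, with a bore of 25 mm, about 0.40 kg. Origin: centre of the underside, z up. It lies on the top of the impeller or of the coupling half, its underside 50 mm above the bench, with the wear ring lying on it.
- bearing: The ball bearing, loose: bright steel, 52 mm across, 20 mm thick, bore 25 mm, balls showing between the rings, about 0.18 kg. Origin: centre of the underside, z up. It lies on the other one of the two (coupling half or impeller), its underside 50 mm above the bench, with nothing on it.
- wear_ring: The wear ring, loose: plain yellow brass ring, 50 mm outside, 38 mm inside, 20 mm high, about 0.14 kg. Origin: centre of the underside, z up. It lies on the gear, its underside 70 mm above the bench.
- rotary_table: The rotary table, fixed: round silvery table with four dark T-slots, a dark centre hole and dark rings, 140 mm across; its flat top is 45 mm above its underside and the bench. Origin: centre of the underside, z up. Place of the impeller.
- surface_plate: The surface plate, fixed: square dark grey granite block on rubber feet, 150 by 150 mm; its flat top is 40 mm above its underside and the bench. Origin: centre of the underside, z up. Place of the gear.
- blue_box: The blue box, fixed: open square blue plastic box, 150 by 150 mm outside, 142 mm inside, 45 mm high; its inner floor is 4 mm above its underside and the bench. Origin: centre of the underside, z up. Its x and y axes run along its sides. Place of the coupling half.
- white_dish: The white dish, fixed: round shallow white enamel dish with a dark blue rim, 150 mm across at the rim, flat inside over a circle of about 130 mm, 21 mm high; its inner floor is 4 mm above its underside and the bench. Origin: centre of the underside, z up. Place of the bearing.
- red_pan: The red pan, fixed: open square red sheet-metal pan, 150 by 150 mm over its walls, 142 mm inside, 30 mm high; its inner floor is 4 mm above its underside and the bench. Origin: centre of the underside, z up. Its x and y axes run along its sides. Place of the wear ring.
Things that resemble listed ones, but are neither listed nor needed, are in the scene too. Several things look just like the coupling: the one meant starts farthest to the robot's left.

How it is judged (in metres and radians):
At the end, for the whole second after the job is handed in: All five parts released and at rest, flat within 4 degrees, same way up: impeller on the rotary table, centred within 12 mm; gear on the surface plate, centred within 15 mm; coupling half, bearing and wear ring on the inner floor of the blue box, white dish and red pan (horizontal distance between impeller and rotary_table below 0.012 m and z of impeller in the frame of rotary_table between 0.04 and 0.051 m and angle between each of impeller, gear, coupling, bearing, wear_ring's own z axis and vertical below 0.08 rad and linear speed of each of impeller, gear, coupling, bearing, wear_ring below 0.02 m/s and angular speed of each of impeller, gear, coupling, bearing, wear_ring below 0.1 rad/s and contact force between the fingers and impeller below 0.1 N and horizontal distance between gear and surface_plate below 0.015 m and z of gear in the frame of surface_plate between 0.035 and 0.046 m and contact force between the fingers and gear below 0.1 N and horizontal distance between coupling and blue_box below 0.037 m and z of coupling in the frame of blue_box between -0.001 and 0.01 m and contact force between the fingers and coupling below 0.1 N and horizontal distance between bearing and white_dish below 0.045 m and z of bearing in the frame of white_dish between -0.001 and 0.01 m and contact force between the fingers and bearing below 0.1 N and horizontal distance between wear_ring and red_pan below 0.066 m and z of wear_ring in the frame of red_pan between -0.001 and 0.01 m and contact force between the fingers and wear_ring below 0.1 N); the robot touches nothing.
It fails at once if a part is let go more than 30 mm above its place (dropped) ((horizontal distance between impeller and rotary_table below 0.07 m and z of impeller in the frame of rotary_table above 0.075 m and contact force between the fingers and impeller below 0.1 N) or (horizontal distance between gear and surface_plate below 0.07 m and z of gear in the frame of surface_plate above 0.07 m and contact force between the fingers and gear below 0.1 N) or (horizontal distance between coupling and blue_box below 0.07 m and z of coupling in the frame of blue_box above 0.034 m and contact force between the fingers and coupling below 0.1 N) or (horizontal distance between bearing and white_dish below 0.07 m and z of bearing in the frame of white_dish above 0.034 m and contact force between the fingers and bearing below 0.1 N) or (horizontal distance between wear_ring and red_pan below 0.07 m and z of wear_ring in the frame of red_pan above 0.034 m and contact force between the fingers and wear_ring below 0.1 N)).
It fails at once if a part is tipped over (tilted by more than about 35 degrees) (angle between any of impeller, gear, coupling, bearing, wear_ring's own z axis and vertical above 0.6 rad).
It also fails if it takes over 136 s, if anything falls off the work surface, if the arm or the gripper's body presses on something with over 40 N, if the wrist force passes 120 N, or if a joint passes its speed limit or range.

## Working session

There is one attempt and no reset: what is moved stays moved. The work goes in short steps, Python scripts to look and compute and a shell command to move; the robot and the scene stay as the last step left them, time stands still between calls to the robot, and variables do not carry over. Pictures are saved under pics/ and viewed, at most 14 in all, crops included, and the job is handed in when it is done.

```bash
mkdir -p pics
python3 - <<'E'
from rig import bot
import cv2,numpy as np
print(bot.tip_reach, bot.read_state())
for n in("scene","top"):
    cv2.imwrite(f"pics/{n}0.png",bot.capture(n)[:,:,::-1]); p=bot.camera_params(n);print(n,{k:(np.round(v,4).tolist() if not isinstance(v,str) else v) for k,v in p.items()})
E
```

```text
0.014 {'clock': 0.0, 'joints': array([ 9.23443283e+01,  2.33909753e+00,  4.80258087e+00, -2.55566818e-02,
       -9.25614808e+01, -1.91181846e+01]), 'qd': array([-0.07649149,  0.06962169,  0.06576671,  0.09478638, -0.01432864,
       -0.08536472]), 'joint_torque': array([ 4.77789545e-04, -3.68201280e+01,  3.47423494e+01,  6.93263814e+00,
       -5.34650870e-03, -8.11328732e-06]), 'eef_pos': array([0.17300877, 0.5742038 , 0.24428038]), 'orientation': array([[ 9.57456950e-01, -2.88575897e-01, -3.75266739e-04],
       [-2.88576107e-01, -9.57455402e-01, -1.72717730e-03],
       [ 1.39120570e-04,  1.76199092e-03, -9.99998438e-01]]), 'contact_force': array([-0.27016945, -0.86828705,  0.82130347]), 'torque': array([-0.03575572, -0.04342174, -0.03434876]), 'gripper_force': 0.0, 'opening': 0.9999648840986295}
scene {'fovy': 43.9734, 'cx': 321.481, 'cy': 232.2435, 'extrinsics': [[0.4749, 0.8799, 0.0147, -0.1718], [-0.6511, 0.3402, 0.6785, 0.2333], [0.592, -0.3318, 0.7345, -1.6179], [0.0, 0.0, 0.0, 1.0]]}
top {'fovy': 57.0038, 'cx': 324.3131, 'cy': 239.7126, 'extrinsics': [[0.0201, -0.9997, -0.01, -0.0611], [0.9937, 0.0189, 0.1105, -0.4301], [-0.1103, -0.0121, 0.9938, -1.0081], [0.0, 0.0, 0.0, 1.0]]}
```

View pics/top0.png

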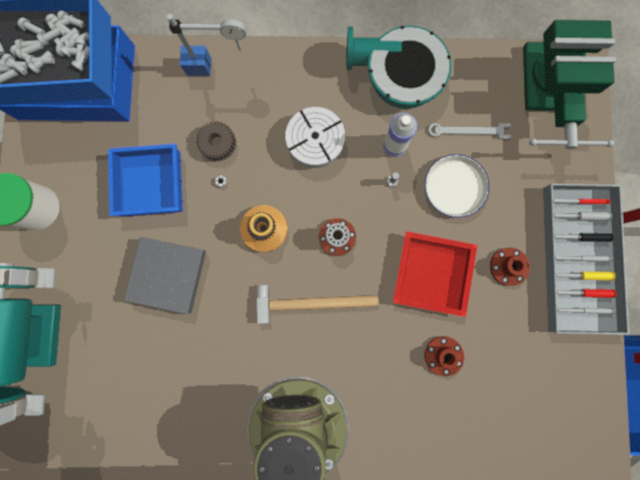

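View pics/scene0.png

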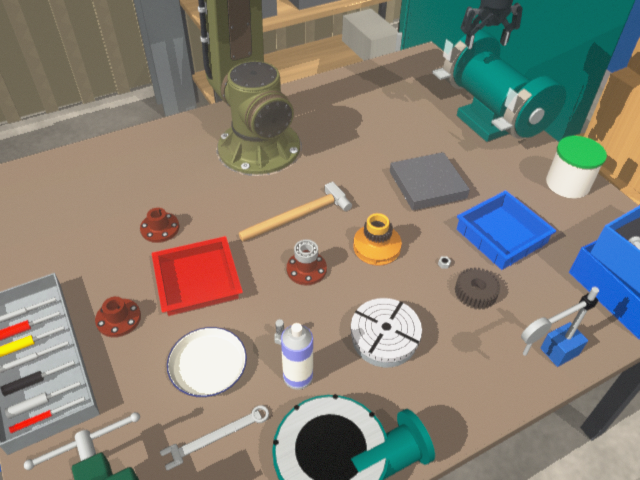

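Top view: one pile is the impeller, dark gear and brass ring at (263,227). The other is a coupling half with the bearing on it at (338,237).
- **Coupling candidates:** (338,237), (510,266) and (444,356). Image left is the robot's left, so (338,237) is the one meant, and it is also the one carrying the bearing.
- **Decoy gear:** the one at (216,141) stands directly on the bench.

Next I'll take the confirming crop and measure.

```bash
cat > h.py <<'E'
from rig import bot
import cv2,numpy as np
def cast(n,px,z,p=None):
    p=p or bot.camera_params(n); E=np.array(p["extrinsics"]); R,t=E[:3,:3],E[:3,3]
    f=240/np.tan(np.radians(p["fovy"])/2); px=np.atleast_2d(np.asarray(px,float))
    d=np.c_[(px[:,0]-p["cx"])/f,-(px[:,1]-p["cy"])/f,-np.ones(len(px))]@R
    C=-R.T@t; return (C+d*((z-C[2])/d[:,2])[:,None])[:,:2]
def blob(mask,roi):
    x0,y0,x1,y1=roi; m=np.zeros_like(mask); m[y0:y1,x0:x1]=mask[y0:y1,x0:x1]
    c=max(cv2.findContours(m,cv2.RETR_EXTERNAL,cv2.CHAIN_APPROX_NONE)[0],key=cv2.contourArea)
    return cv2.convexHull(c)[:,0,:]
def circ(n,pts,z,p=None):
    w=cast(n,pts,z,p); w=w.astype(np.float32); (c,r)=cv2.minEnclosingCircle(w[:,None]); return np.round(c,4),round(r,4)
def rect(n,pts,z,p=None):
    w=cast(n,pts,z,p).astype(np.float32)*1000; r=cv2.minAreaRect(w[:,None]); return np.round(r,1).tolist() if 0 else r
def go(x,y,z,yaw=None):
    "shift to world xyz in tool units; yaw (deg of tool y axis rel. to -Y, mod 180) -> turn about z"
    s=bot.read_state(); R=s["orientation"]; d=R.T@(np.array([x,y,z])-s["eef_pos"])
    print("from",np.round(s["eef_pos"],4),"rows",np.round(d/.03,2),end=" ")
    D=np.array([[1,0,0],[0,-1,0],[0,0,-1.]])
    if yaw is not None:
        a=np.radians(yaw);c,q=np.cos(a),np.sin(a); D=np.array([[c,-q,0],[q,c,0],[0,0,1]])@D
        print("turn",np.round(np.degrees(cv2.Rodrigues(R.T@D)[0].ravel())/6,2),end="")
    print()
E
python3 - <<'E'
from h import *
im=cv2.imread("pics/top0.png"); sc=cv2.imread("pics/scene0.png")
a=cv2.resize(im[180:280,220:380],None,fx=5,fy=3*1.0*5/3,interpolation=2)[:300*5//5*2]
b=cv2.resize(sc[200:290,270:420],(800,480),interpolation=2)
cv2.imwrite("pics/crop.png",np.vstack([cv2.resize(a,(480,300)),cv2.resize(b,(480,288))]))
h=cv2.cvtColor(im,cv2.COLOR_BGR2HSV)
def m(lo,hi): return cv2.inRange(h,np.array(lo),np.array(hi))
def show(k,mask,roi,z,f=circ): print(k,*[x for x in f("top",blob(mask,roi),z)])
show("blue",m((105,120,60),(125,255,255)),(95,135,195,225),.045,rect)
show("red",m((0,180,90),(5,255,255)),(385,225,485,325),.03,rect)
show("red2",m((170,180,90),(180,255,255)),(385,225,485,325),.03,rect)
show("plate",m((0,0,40),(180,45,140)),(115,230,215,320),.04,rect)
show("dish",m((0,0,170),(180,60,255)),(415,145,500,225),.004)
show("table",m((0,0,150),(180,40,255)),(275,100,350,175),.045)
show("impeller",m((8,120,120),(25,255,255)),(230,195,300,260),.022)
for p in [(262,224)]: print(h[p[1]-14:p[1]+15:2,p[0]].tolist())
show("bearing",m((0,0,110),(180,70,255)),(320,215,356,255),.07)
E
```

```text
blue (561.9699096679688, 368.4206237792969) (162.7622528076172, 170.27342224121094) 5.288741111755371
red (357.71514892578125, -307.9063720703125) (165.12120056152344, 164.7132110595703) 80.02916717529297
red2 (280.188720703125, -363.15765380859375) (2.266711950302124, 0.0) 91.17491912841797
plate (341.32843017578125, 311.30755615234375) (162.6890411376953, 153.2735137939453) 79.19943237304688
dish [ 0.571  -0.3627] 0.0733
table [ 0.6765 -0.0262] 0.0716
impeller [0.4568 0.0912] 0.0563
[[17, 149, 205], [17, 148, 179], [21, 142, 216], [19, 145, 139], [15, 41, 62], [15, 59, 61], [16, 147, 120], [16, 142, 95], [14, 106, 58], [13, 70, 44], [9, 66, 54], [19, 133, 157], [21, 143, 214], [18, 106, 106], [10, 22, 69]]
bearing [ 0.4446 -0.0856] 0.034
```

View pics/crop.png

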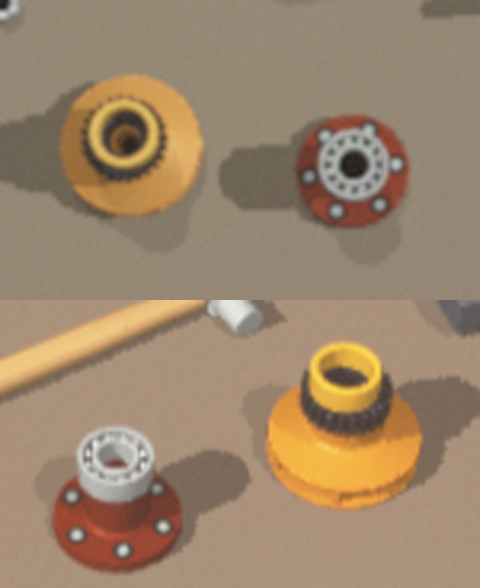

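The crop confirms both piles: bearing on the leftmost coupling, and ring on gear on impeller. I'll hover over the impeller pile and refine with the wrist camera.

```bash
python3 -c "
from h import *
go(.43,.09,.26,0)
p=bot.camera_params('wrist');print(p['fovy'],np.round(-np.array(p['extrinsics'])[:3,:3].T@np.array(p['extrinsics'])[:3,3],3),np.round(p['extrinsics'],2)[2])"
```

```text
from [0.173  0.5742 0.2444] rows [12.86 12.98 -0.5 ] turn [ 0.02  0.   -2.8 ]
61.822841040115264 [0.243 0.554 0.373] [ 0.27 -0.08  0.96 -0.38]
```

```bash
python3 -m creep '[[[-1,0,0,-0.5,0,0,-1],[-1,4,4,-0.5,0,0,-2],[-1,8,8,-0.5,0.02,0,-2.8],[-1,12.86,12.98,-0.5,0.02,0,-2.8],[-1,12.86,12.98,-0.5,0.02,0,-2.8],[-1,12.86,12.98,-0.5,0.02,0,-2.8],[-1,12.86,12.98,-0.5,0.02,0,-2.8],[-1,12.86,12.98,-0.5,0.02,0,-2.8],[-1,12.86,12.98,-0.5,0.02,0,-2.8],[-1,12.86,12.98,-0.5,0.02,0,-2.8],[-1,12.86,12.98,-0.5,0.02,0,-2.8],[-1,12.86,12.98,-0.5,0.02,0,-2.8],[-1,12.86,12.98,-0.5,0.02,0,-2.8],[-1,12.86,12.98,-0.5,0.02,0,-2.8],[-1,12.86,12.98,-0.5,0.02,0,-2.8],[-1,12.86,12.98,-0.5,0.02,0,-2.8],[-1,12.86,12.98,-0.5,0.02,0,-2.8],[-1,12.86,12.98,-0.5,0.02,0,-2.8]]]' 40
python3 - <<'E'
from h import *
s=bot.read_state();print(np.round(s["eef_pos"],4),np.round(s["orientation"],3).tolist())
im=bot.capture("wrist");cv2.imwrite("pics/w1.png",im[:,:,::-1])
p=bot.camera_params("wrist");print(p["cx"],p["cy"],p.keys())
E
```

```text
clock: 1.6
eef_pos: [0.4298, 0.091, 0.2601]
orientation: [[1.0, 0.001, -0.0], [0.001, -1.0, 0.002], [-0.0, -0.002, -1.0]]
contact_force: [-0.4, 0.4, -1.1]
opening: 1.001
gripper_force: 0.0
[0.4298 0.091  0.2601] [[1.0, 0.001, -0.0], [0.001, -1.0, 0.002], [-0.0, -0.002, -1.0]]
313.26153537689044 242.81087714014402 dict_keys(['fovy', 'cx', 'cy', 'extrinsics'])
```

View pics/w1.png

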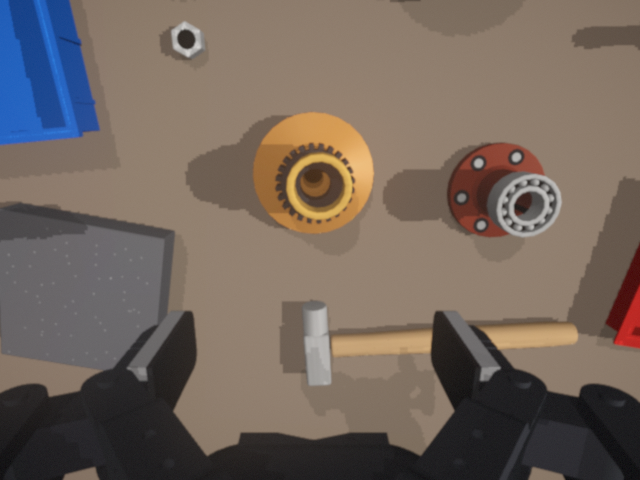

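Run:
```python
from h import *
im=cv2.imread("pics/w1.png");h=cv2.cvtColor(im,cv2.COLOR_BGR2HSV)
for x,y in[(291,187),(350,187),(320,157),(320,215),(270,190),(320,125)]:print(h[y,x],end=" ")
y=cv2.inRange(h,np.array((19,100,110)),np.array((32,255,255)))
print("ring",circ("wrist",blob(y,(270,140,365,230)),.09),cv2.boundingRect(blob(y,(270,140,365,230))))
b=cv2.inRange(h,np.array((0,0,90)),np.array((180,75,255)))
b=cv2.morphologyEx(b,cv2.MORPH_OPEN,np.ones((3,3)))
print("bearing",circ("wrist",blob(b,(484,168,570,242)),.07),cv2.boundingRect(blob(b,(484,168,570,242))))
```

```text
[ 20 144 227] [ 21 143 227] [ 20 147 221] [ 20 145 221] [ 15 163 152] [ 16 152 212] ring (array([0.4572, 0.0879]), 0.0248) (287, 153, 66, 66)
bearing (array([ 0.4343, -0.084 ]), 0.0429) (484, 168, 86, 74)
```

Wrist view: ring at (320,187), bearing at (524,204), impeller at (313,173). The ring circle fit gives (0.457, 0.088) with r 24.8 mm, which matches the part. Next I grasp the ring.

```bash
python3 -m creep '[[[-1,0.92,0.1,1,0,0,0],[-1,0.92,0.1,2,0,0,0],[-1,0.92,0.1,3.3,0,0,0],[-1,0.92,0.1,4.5,0,0,0],[-1,0.92,0.1,5.4,0,0,0],[-1,0.92,0.1,5.77,0,0,0],[-1,0.92,0.1,5.77,0,0,0],[1,0.92,0.1,5.77,0,0,0],[1,0.92,0.1,5.77,0,0,0],[1,0.92,0.1,5.77,0,0,0],[1,0.92,0.1,5.77,0,0,0],[1,0.92,0.1,5.77,0,0,0],[1,0.92,0.1,5.77,0,0,0],[1,0.92,0.1,5.77,0,0,0],[1,0.92,0.1,5.77,0,0,0],[1,0.92,0.1,5.77,0,0,0]]]' 40; python3 -c "
from h import *
go(.4572,.088,.2,0);go(.358,-.308,.2,0);go(.358,-.308,.022,0)"
```

```text
clock: 2.98
eef_pos: [0.4591, 0.0883, 0.09]
orientation: [[1.0, 0.001, 0.004], [0.001, -1.0, 0.004], [0.004, -0.004, -1.0]]
contact_force: [-1.0, 0.3, 5.6]
opening: 0.559
gripper_force: 41.1
from [0.4591 0.0883 0.09  ] rows [-0.05 -0.   -3.67] turn [-0.04 -0.04  0.01]
from [0.4591 0.0883 0.09  ] rows [-3.36 13.19 -3.73] turn [-0.04 -0.04  0.01]
from [0.4591 0.0883 0.09  ] rows [-3.39 13.22  2.2 ] turn [-0.04 -0.04  0.01]
```

```bash
python3 -m creep '[[[1,0,0,-0.5,0,0,0],[1,0,0,-1.5,0,0,0],[1,0,0,-2.7,0,0,0],[1,-0.4,1.3,-3.5,0,0,0],[1,-3.3,13.2,-3.5,0,0,0],[1,-3.3,13.2,-3.5,0,0,0],[1,-3.3,13.2,-3.5,0,0,0],[1,-3.3,13.2,-3.5,0,0,0],[1,-3.3,13.2,-3.5,0,0,0],[1,-3.3,13.2,-3.5,0,0,0],[1,-3.3,13.2,-3.5,0,0,0],[1,-3.3,13.2,-3.5,0,0,0],[1,-3.3,13.2,-3.5,0,0,0],[1,-3.3,13.2,-3.5,0,0,0],[1,-3.3,13.2,-3.5,0,0,0],[1,-3.3,13.2,-3.5,0,0,0]]]'
python3 - <<'E'
from h import *
im=bot.capture("wrist");cv2.imwrite("pics/w2.png",im[:,:,::-1])
bot.capture("top")
p=bot.read_state();print(np.round(p["orientation"],3).tolist())
go(.358,-.308,.024,0)
h=cv2.cvtColor(im[:,:,::-1].copy(),cv2.COLOR_BGR2HSV)
print(rect("wrist",blob(cv2.inRange(h,np.array((0,180,60)),np.array((6,255,255))),(0,0,640,480)),.03))
E
```

```text
clock: 4.32
eef_pos: [0.3589, -0.3087, 0.1917]
orientation: [[1.0, -0.001, 0.001], [-0.001, -1.0, 0.002], [0.001, -0.002, -1.0]]
contact_force: [0.4, 0.2, -1.7]
opening: 0.56
gripper_force: 41.8
[[1.0, 0.002, 0.001], [0.002, -1.0, 0.002], [0.001, -0.002, -1.0]]
from [ 0.3595 -0.3078  0.1918] rows [-0.06  0.02  5.59] turn [-0.02 -0.01  0.02]
((358.95184326171875, -307.05023193359375), (166.71575927734375, 166.0528564453125), 80.11449432373047)
```

View pics/w2.png

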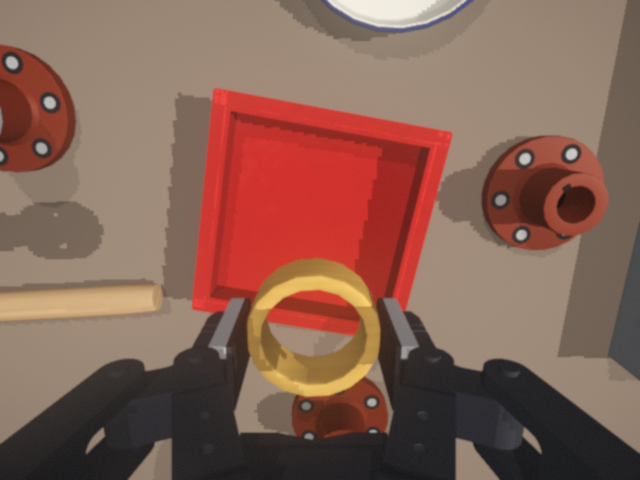

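The ring is level in the jaws at (315,325), and the pan's centre is confirmed at (0.359, -0.307). Next: lower, release, rise and go above the bearing.

```bash
python3 -m creep '[[[1,0,0,1,0,0,0],[1,0,0,2.2,0,0,0],[1,0,0,3.4,0,0,0],[1,0,0,4.5,0,0,0],[1,0,0,5.2,0,0,0],[1,0,0,5.5,0,0,0],[1,0,0,5.55,0,0,0],[1,0,0,5.55,0,0,0],[-0.6,0,0,5.5,0,0,0],[-0.6,0,0,5.5,0,0,0],[-0.6,0,0,5.5,0,0,0],[-0.6,0,0,5.5,0,0,0],[-0.6,0,0,5.5,0,0,0],[-0.6,0,0,4.5,0,0,0],[-0.6,0,0,3,0,0,0],[-1,0,0,1.5,0,0,0],[-1,0,0,0,0,0,0]]]'
python3 - <<'E'
from h import *
go(.40,-.085,.24,0)
im=bot.capture("top")[:,:,::-1].copy();cv2.imwrite("pics/t2.png",im)
h=cv2.cvtColor(im,cv2.COLOR_BGR2HSV)
E
```

```text
clock: 5.83
eef_pos: [0.3584, -0.3086, 0.1834]
orientation: [[1.0, 0.0, 0.0], [0.0, -1.0, 0.002], [0.0, -0.002, -1.0]]
contact_force: [1.3, -0.2, 0.7]
opening: 0.995
gripper_force: 0.0
from [ 0.3584 -0.3086  0.1834] rows [ 1.39 -7.46 -1.87] turn [-0.02 -0.    0.  ]
```

```bash
python3 -m creep '[[[-1,0,0,-1.5,0,0,0],[-1,1.4,-7.45,-1.8,0,0,0],[-1,1.4,-7.45,-1.8,0,0,0],[-1,1.4,-7.45,-1.8,0,0,0],[-1,1.4,-7.45,-1.8,0,0,0],[-1,1.4,-7.45,-1.8,0,0,0],[-1,1.4,-7.45,-1.8,0,0,0],[-1,1.4,-7.45,-1.8,0,0,0],[-1,1.4,-7.45,-1.8,0,0,0],[-1,1.4,-7.45,-1.8,0,0,0],[-1,1.4,-7.45,-1.8,0,0,0]]]'
python3 - <<'E'
from h import *
im=bot.capture("wrist")[:,:,::-1].copy()
t=bot.capture("top")[:,:,::-1]
v=np.zeros((480,800,3),np.uint8);v[:,:640]=im;v[:160,640:]=cv2.resize(t[225:325,385:485],(160,160));cv2.imwrite("pics/w3.png",v);cv2.imwrite("pics/w3r.png",im)
E
```

```text
clock: 6.8
eef_pos: [0.4007, -0.086, 0.2358]
orientation: [[1.0, -0.001, 0.0], [-0.001, -1.0, 0.002], [0.0, -0.002, -1.0]]
contact_force: [-0.1, 0.3, -0.6]
opening: 1.0
gripper_force: 0.0
```

View pics/w3.png

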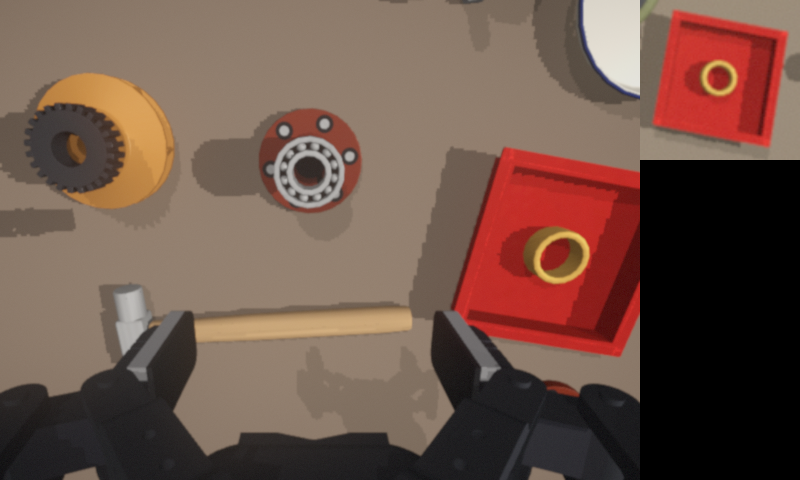

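The ring lies flat in the pan at about (557,255). The bearing is at (309,172) and the gear at (75,148).

Run:
```python
from h import *
im=cv2.imread("pics/w3r.png");h=cv2.cvtColor(im,cv2.COLOR_BGR2HSV)
b=cv2.inRange(h,np.array((0,0,120)),np.array((180,40,255)))
c=np.zeros_like(b);cv2.circle(c,(309,172),38,255,-1)
q=blob(cv2.morphologyEx(b&c,cv2.MORPH_CLOSE,np.ones((5,5))),(270,130,350,215));print(cv2.boundingRect(q),circ("wrist",q,.07))
C=circ("wrist",q,.07)[0]
g=cv2.inRange(h,np.array((0,0,0)),np.array((180,110,95)));c[:]=0;cv2.circle(c,(75,148),53,255,-1)
q=blob(g&c,(15,90,130,200));print("gear",cv2.boundingRect(q),circ("wrist",q,.07))
go(C[0],C[1],.067,0)
t=cv2.imread("pics/t2.png");h=cv2.cvtColor(t,cv2.COLOR_BGR2HSV)
```

```text
(271, 136, 73, 72) (array([ 0.438 , -0.0817]), 0.0272)
gear (23, 104, 101, 89) (array([0.4562, 0.0866]), 0.0359)
from [ 0.4007 -0.0861  0.2357] rows [ 1.24 -0.14  5.62] turn [-0.02 -0.   -0.01]
```

```bash
python3 -m creep '[[[-1,1.24,-0.12,1,0,0,0],[-1,1.24,-0.12,2.2,0,0,0],[-1,1.24,-0.12,3.4,0,0,0],[-1,1.24,-0.12,4.5,0,0,0],[-1,1.24,-0.12,5.3,0,0,0],[-1,1.24,-0.12,5.65,0,0,0],[-1,1.24,-0.12,5.65,0,0,0],[1,1.24,-0.12,5.65,0,0,0],[1,1.24,-0.12,5.65,0,0,0],[1,1.24,-0.12,5.65,0,0,0],[1,1.24,-0.12,5.65,0,0,0],[1,1.24,-0.12,5.65,0,0,0],[1,1.24,-0.12,5.65,0,0,0],[1,1.24,-0.12,5.65,0,0,0],[1,1.24,-0.12,5.65,0,0,0]]]' 40; python3 -c "
from h import *
go(.571,-.363,.2,0);print(bot.read_state()['joints'])"
```

```text
clock: 8.15
eef_pos: [0.4395, -0.0813, 0.069]
orientation: [[1.0, 0.001, 0.005], [0.001, -1.0, 0.002], [0.005, -0.002, -1.0]]
contact_force: [-0.6, 0.1, 6.5]
opening: 0.588
gripper_force: 41.8
from [ 0.4395 -0.0813  0.069 ] rows [ 4.4   9.39 -4.36] turn [-0.02 -0.04  0.01]
[ 1.55786941e+01 -1.99458602e+01 -3.33625113e+01 -2.73620551e-02
 -7.63056864e+01  7.44727609e+01]
```

```bash
python3 -m creep '[[[1,0,0,-0.5,0,0,0],[1,0,0,-1.5,0,0,0],[1,0,0,-2.7,0,0,0],[1,0.6,1.3,-3.5,0,0,0],[1,4.4,9.4,-3.5,0,0,0],[1,4.4,9.4,-3.5,0,0,0],[1,4.4,9.4,-3.5,0,0,0],[1,4.4,9.4,-3.5,0,0,0],[1,4.4,9.4,-3.5,0,0,0],[1,4.4,9.4,-3.5,0,0,0],[1,4.4,9.4,-3.5,0,0,0],[1,4.4,9.4,-3.5,0,0,0],[1,4.4,9.4,-3.5,0,0,0],[1,4.4,9.4,-3.5,0,0,0]]]'
python3 - <<'E'
from h import *
im=bot.capture("wrist")[:,:,::-1].copy();cv2.imwrite("pics/w4.png",im)
go(.571,-.363,.024,0)
h=cv2.cvtColor(im,cv2.COLOR_BGR2HSV)
q=blob(cv2.inRange(h,np.array((0,0,170)),np.array((180,50,255))),(0,0,640,280));print(cv2.boundingRect(q),circ("wrist",q,.012))
E
```

```text
clock: 9.32
eef_pos: [0.5701, -0.3632, 0.1706]
orientation: [[1.0, 0.0, -0.0], [0.0, -1.0, 0.002], [-0.0, -0.002, -1.0]]
contact_force: [0.0, 0.3, -0.9]
opening: 0.589
gripper_force: 42.2
from [ 0.5702 -0.3627  0.1712] rows [0.02 0.02 4.91] turn [-0.02 -0.01  0.01]
(213, 128, 177, 152) (array([ 0.5734, -0.3501]), 0.0697)
```

View pics/w4.png

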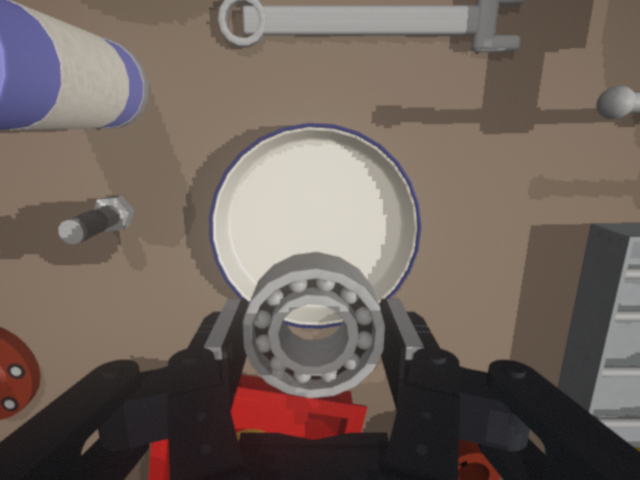

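The bearing hangs level at (315,330), and the dish (centre 315,225) lines up with it. Lower and release.

```bash
python3 -m creep '[[[1,0,0,1,0,0,0],[1,0,0,2.2,0,0,0],[1,0,0,3.4,0,0,0],[1,0,0,4.3,0,0,0],[1,0,0,4.75,0,0,0],[1,0,0,4.87,0,0,0],[1,0,0,4.87,0,0,0],[-0.6,0,0,4.82,0,0,0],[-0.6,0,0,4.82,0,0,0],[-0.6,0,0,4.82,0,0,0],[-0.6,0,0,4.82,0,0,0],[-0.6,0,0,4.82,0,0,0],[-0.6,0,0,4,0,0,0],[-0.6,0,0,2.7,0,0,0],[-1,0,0,1.4,0,0,0],[-1,0,0,0,0,0,0],[-1,0,0,-2,0,0,0],[-1,0,0,-2,0,0,0]]]'
python3 - <<'E'
from h import *
go(.43,.087,.24,0)
E
```

```text
clock: 10.87
eef_pos: [0.5708, -0.3647, 0.2388]
orientation: [[1.0, 0.0, 0.008], [0.0, -1.0, -0.003], [0.008, 0.003, -1.0]]
contact_force: [-0.5, 0.6, 2.6]
opening: 0.995
gripper_force: 0.0
from [ 0.5708 -0.3647  0.2388] rows [ -4.69 -15.06  -0.12] turn [ 0.03 -0.08  0.  ]
```

```bash
python3 -m creep '[[[-1,-4.7,-15.05,0,0,0,0],[-1,-4.7,-15.05,0,0,0,0],[-1,-4.7,-15.05,0,0,0,0],[-1,-4.7,-15.05,0,0,0,0],[-1,-4.7,-15.05,0,0,0,0],[-1,-4.7,-15.05,0,0,0,0],[-1,-4.7,-15.05,0,0,0,0],[-1,-4.7,-15.05,0,0,0,0],[-1,-4.7,-15.05,0,0,0,0],[-1,-4.7,-15.05,0,0,0,0],[-1,-4.7,-15.05,0,0,0,0],[-1,-4.7,-15.05,0,0,0,0],[-1,-4.7,-15.05,0,0,0,0],[-1,-4.7,-15.05,0,0,0,0],[-1,-4.7,-15.05,0,0,0,0]]]'
python3 - <<'E'
from h import *
im=bot.capture("wrist")[:,:,::-1].copy()
t=bot.capture("top")[:,:,::-1]
h=cv2.cvtColor(im,cv2.COLOR_BGR2HSV)
g=cv2.inRange(h,np.array((0,0,0)),np.array((180,110,95)))
g=cv2.morphologyEx(g,cv2.MORPH_OPEN,np.ones((3,3)))
n,l,s,c=cv2.connectedComponentsWithStats(g)
for i in range(1,n):
    if s[i,4]>1500: print(s[i],c[i])
q=blob(g,(255,125,385,260));print("gear",cv2.boundingRect(q),circ("wrist",q,.07))
v=np.zeros((480,800,3),np.uint8);v[:,:640]=im;v[:160,640:]=cv2.resize(t[140:230,410:500],(160,160));cv2.imwrite("pics/w5.png",v);cv2.imwrite("pics/w5r.png",im)
E
```

```text
clock: 12.12
eef_pos: [0.4291, 0.0875, 0.232]
orientation: [[1.0, 0.0, 0.001], [0.0, -1.0, 0.002], [0.001, -0.002, -1.0]]
contact_force: [-0.5, 0.7, 0.3]
opening: 0.997
gripper_force: 0.0
[ 268  146   84   85 3944] [307.23909736 188.78422921]
[    0   210   640   270 56728] [300.40953321 412.95686434]
gear (268, 146, 84, 85) (array([0.4563, 0.0907]), 0.031)
```

View pics/w5.png

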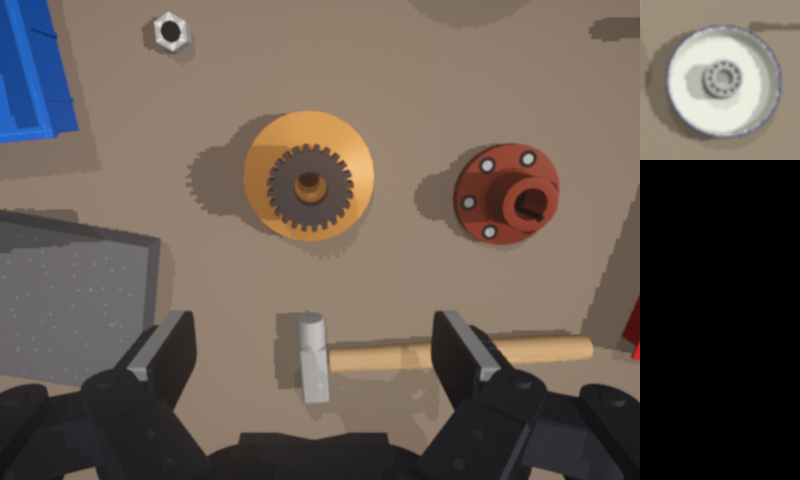

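The bearing lies flat in the dish. The gear fit gives (0.456, 0.091), r 31 mm. Grasp the gear.

```bash
python3 -m creep '[[[-1,0.91,-0.1,1,0,0,0],[-1,0.91,-0.1,2.2,0,0,0],[-1,0.91,-0.1,3.4,0,0,0],[-1,0.91,-0.1,4.5,0,0,0],[-1,0.91,-0.1,5.2,0,0,0],[-1,0.91,-0.1,5.5,0,0,0],[-1,0.91,-0.1,5.5,0,0,0],[1,0.91,-0.1,5.5,0,0,0],[1,0.91,-0.1,5.5,0,0,0],[1,0.91,-0.1,5.5,0,0,0],[1,0.91,-0.1,5.5,0,0,0],[1,0.91,-0.1,5.5,0,0,0],[1,0.91,-0.1,5.5,0,0,0],[1,0.91,-0.1,5.5,0,0,0]]]' 50
python3 - <<'E'
from h import *
go(.341,.311,.2,0)
im=cv2.imread("pics/t2.png");h=cv2.cvtColor(im,cv2.COLOR_BGR2HSV)
q=blob(cv2.inRange(h,np.array((0,0,40)),np.array((180,45,140))),(115,230,215,320))
a=cv2.approxPolyDP(q[:,None],6,True)[:,0];print(a.tolist(),cast("top",a,.04).round(4).tolist())
E
```

```text
clock: 13.38
eef_pos: [0.4578, 0.0913, 0.0696]
orientation: [[1.0, 0.001, 0.005], [0.001, -1.0, 0.003], [0.005, -0.003, -1.0]]
contact_force: [-0.9, -3.0, 6.1]
opening: 0.718
gripper_force: 55.2
from [0.4578 0.0913 0.0696] rows [-3.87 -7.34 -4.34] turn [-0.03 -0.04  0.  ]
[[140, 237], [205, 251], [190, 313], [124, 300]] [[0.4276, 0.3726], [0.3981, 0.2206], [0.2569, 0.2476], [0.283, 0.3995]]
```

```bash
python3 -m creep '[[[1,0,0,-0.5,0,0,0],[1,0,0,-1.5,0,0,0],[1,0,0,-2.7,0,0,0],[1,-0.5,-1,-4.2,0,0,0],[1,-3.85,-7.37,-4.7,0,0,0],[1,-3.85,-7.37,-4.7,0,0,0],[1,-3.85,-7.37,-4.7,0,0,0],[1,-3.85,-7.37,-4.7,0,0,0],[1,-3.85,-7.37,-4.7,0,0,0],[1,-3.85,-7.37,-4.7,0,0,0],[1,-3.85,-7.37,-4.7,0,0,0],[1,-3.85,-7.37,-4.7,0,0,0],[1,-3.85,-7.37,-4.7,0,0,0]]]'
python3 - <<'E'
from h import *
im=bot.capture("wrist")[:,:,::-1].copy();cv2.imwrite("pics/w6.png",im)
go(.3415,.312,.060,0)
E
```

```text
clock: 14.47
eef_pos: [0.3405, 0.3119, 0.208]
orientation: [[1.0, 0.001, -0.0], [0.001, -1.0, 0.002], [-0.0, -0.002, -1.0]]
contact_force: [0.2, 0.1, -3.1]
opening: 0.722
gripper_force: 56.2
from [0.3408 0.3115 0.208 ] rows [ 0.02 -0.01  4.93] turn [-0.02  0.   -0.  ]
```

View pics/w6.png

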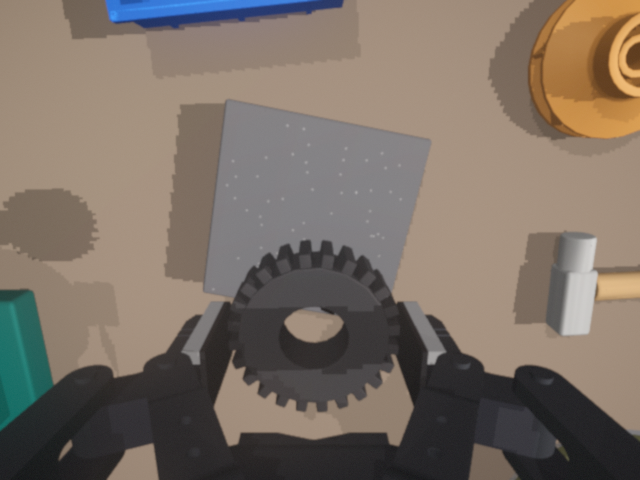

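The gear is level in the jaws. Plate corners: (228,99), (431,140), (204,291). The centre is the midpoint of the last two.

Run:
```python
from h import *
a=cast("wrist",[(228,99),(431,140),(204,291)],.04);print(a,(a[1]+a[2])/2,np.linalg.norm(a[0]-a[1]),np.linalg.norm(a[0]-a[2]))
c=(a[1]+a[2])/2
go(c[0],c[1],.060,0)
```

```text
[[0.42993218 0.37177054]
 [0.40217617 0.22802675]
 [0.28508123 0.39983391]] [0.3436287  0.31393033] 0.14639902003013155 0.14754439989186924
from [0.3408 0.3115 0.208 ] rows [ 0.09 -0.07  4.93] turn [-0.02  0.   -0.  ]
```

```bash
python3 -m creep '[[[1,0.08,-0.06,1,0,0,0],[1,0.08,-0.06,2.2,0,0,0],[1,0.08,-0.06,3.4,0,0,0],[1,0.08,-0.06,4.3,0,0,0],[1,0.08,-0.06,4.75,0,0,0],[1,0.08,-0.06,4.9,0,0,0],[1,0.08,-0.06,4.9,0,0,0],[-0.9,0.08,-0.06,4.85,0,0,0],[-0.9,0.08,-0.06,4.85,0,0,0],[-0.9,0.08,-0.06,4.85,0,0,0],[-0.9,0.08,-0.06,4.85,0,0,0],[-1,0.08,-0.06,4.85,0,0,0],[-1,0.08,-0.06,4,0,0,0],[-1,0,0,2.7,0,0,0],[-1,0,0,1.4,0,0,0],[-1,0,0,0,0,0,0],[-1,0,0,-1,0,0,0],[-1,0,0,-1,0,0,0]]]'
python3 - <<'E'
from h import *
go(.43,.09,.24,0)
E
```

```text
clock: 16.02
eef_pos: [0.3424, 0.3133, 0.2464]
orientation: [[1.0, 0.0, 0.008], [0.0, -1.0, 0.011], [0.008, -0.011, -1.0]]
contact_force: [0.1, -0.1, -0.3]
opening: 0.998
gripper_force: 0.0
from [0.3424 0.3133 0.2464] rows [2.92 7.45 0.15] turn [-0.11 -0.08  0.  ]
```

```bash
python3 -m creep '[[[-1,2.97,7.38,0,0,0,0],[-1,2.97,7.38,0,0,0,0],[-1,2.97,7.38,0,0,0,0],[-1,2.97,7.38,0,0,0,0],[-1,2.97,7.38,0,0,0,0],[-1,2.97,7.38,0,0,0,0],[-1,2.97,7.38,0,0,0,0],[-1,2.97,7.38,0,0,0,0],[-1,2.97,7.38,0,0,0,0],[-1,2.97,7.38,0,0,0,0]]]'
python3 - <<'E'
from h import *
im=bot.capture("wrist")[:,:,::-1].copy()
t=bot.capture("top")[:,:,::-1];cv2.imwrite("pics/t5.png",t)
v=np.zeros((480,800,3),np.uint8);v[:,:640]=im;v[:160,640:]=cv2.resize(t[230:320,120:210],(160,160));cv2.imwrite("pics/w7.png",v);cv2.imwrite("pics/w7r.png",im)
h=cv2.cvtColor(im,cv2.COLOR_BGR2HSV)
q=blob(cv2.inRange(h,np.array((8,100,90)),np.array((25,255,255))),(220,80,400,270));print(cv2.boundingRect(q),circ("wrist",q,.022))
h=cv2.cvtColor(t.copy(),cv2.COLOR_BGR2HSV)
q=blob(cv2.inRange(h,np.array((0,0,0)),np.array((180,255,62))),(145,255,185,295));print("gear",cv2.boundingRect(q),circ("top",q,.06))
s=bot.read_state();print(s["eef_pos"])
E
```

```text
clock: 16.85
eef_pos: [0.4297, 0.0914, 0.2377]
orientation: [[1.0, 0.002, 0.0], [0.002, -1.0, 0.002], [0.0, -0.002, -1.0]]
contact_force: [0.1, 0.7, 1.7]
opening: 1.002
gripper_force: 0.0
(249, 111, 129, 130) (array([0.4576, 0.0928]), 0.0554)
gear (155, 269, 6, 12) (array([0.3418, 0.3148]), 0.0124)
[0.42963031 0.09158313 0.23772787]
```

View pics/w7.png

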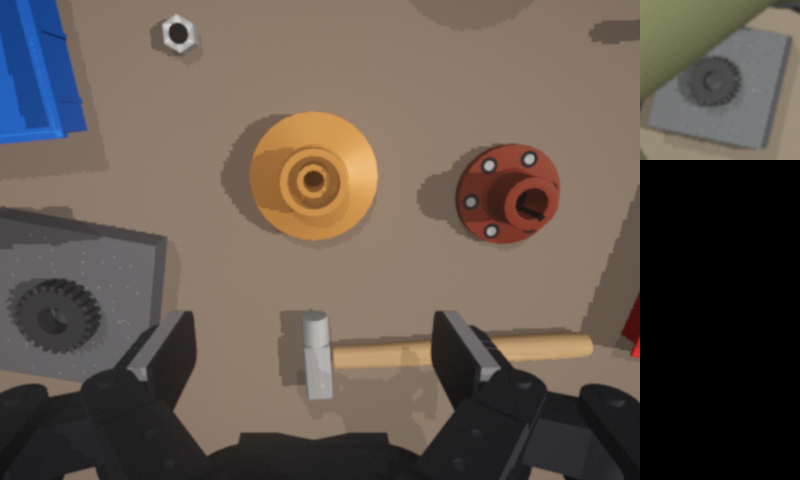

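The gear sits flat on the plate. The impeller fits (0.4576, 0.0928), r 55 mm. Grasp its neck.

```bash
python3 -m creep '[[[-1,0.93,-0.05,1,0,0,0],[-1,0.93,-0.05,2.2,0,0,0],[-1,0.93,-0.05,3.4,0,0,0],[-1,0.93,-0.05,4.6,0,0,0],[-1,0.93,-0.05,5.6,0,0,0],[-1,0.93,-0.05,6.1,0,0,0],[-1,0.93,-0.05,6.23,0,0,0],[-1,0.93,-0.05,6.23,0,0,0],[1,0.93,-0.05,6.23,0,0,0],[1,0.93,-0.05,6.23,0,0,0],[1,0.93,-0.05,6.23,0,0,0],[1,0.93,-0.05,6.23,0,0,0],[1,0.93,-0.05,6.23,0,0,0],[1,0.93,-0.05,6.23,0,0,0],[1,0.93,-0.05,6.23,0,0,0]]]' 70
python3 - <<'E'
from h import *
go(.6765,-.0262,.2,0)
im=cv2.imread("pics/t2.png");h=cv2.cvtColor(im,cv2.COLOR_BGR2HSV)
q=blob(cv2.inRange(h,np.array((0,0,150)),np.array((180,40,255))),(275,100,350,175));print(cv2.boundingRect(q))
E
```

```text
clock: 18.2
eef_pos: [0.459, 0.0925, 0.0536]
orientation: [[1.0, 0.001, 0.004], [0.001, -1.0, 0.002], [0.004, -0.002, -1.0]]
contact_force: [-2.1, -2.3, 8.1]
opening: 0.592
gripper_force: 71.2
from [0.459  0.0925 0.0536] rows [ 7.27  3.95 -4.86] turn [-0.02 -0.03  0.01]
(285, 106, 61, 59)
```

```bash
python3 -m creep '[[[1,0,0,-0.5,0,0,0],[1,0,0,-1.5,0,0,0],[1,0,0,-2.7,0,0,0],[1,0,0,-4,0,0,0],[1,1,0.7,-5,0,0,0],[1,5.7,3.95,-5,0,0,0],[1,5.7,3.95,-5,0,0,0],[1,5.7,3.95,-5,0,0,0],[1,5.7,3.95,-5,0,0,0],[1,5.7,3.95,-5,0,0,0],[1,5.7,3.95,-5,0,0,0],[1,5.7,3.95,-5,0,0,0],[1,5.7,3.95,-5,0,0,0]]]'
python3 - <<'E'
from h import *
im=bot.capture("wrist")[:,:,::-1].copy();cv2.imwrite("pics/w8.png",im)
s=bot.read_state();print(s["eef_pos"])
E
```

```text
clock: 19.28
eef_pos: [0.6281, -0.0258, 0.1995]
orientation: [[1.0, 0.001, -0.002], [0.001, -1.0, 0.002], [-0.002, -0.002, -1.0]]
contact_force: [0.5, -0.6, -7.6]
opening: 0.583
gripper_force: 76.0
[ 0.62815994 -0.02557756  0.20024997]
```

View pics/w8.png

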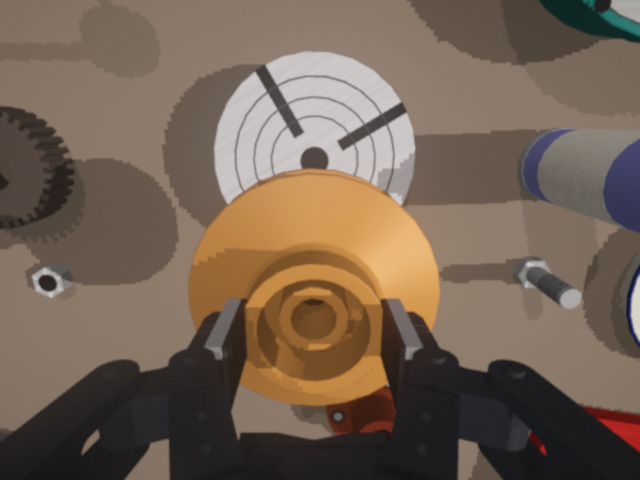

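The impeller is held level. The table's dark centre hole is at (314,159), with the rim at x 215–414 and its top at y 52.

Run:
```python
from h import *
im=cv2.imread("pics/w8.png")
d=cv2.inRange(cv2.cvtColor(im,cv2.COLOR_BGR2GRAY),0,85)
q=blob(d,(296,143,332,169));print(cv2.boundingRect(q))
a=cast("wrist",[(314,159.5),(215,153),(414,153),(314,52)],.045);print(a.round(4))
c=a[0];go(c[0],c[1],.0985,0)
```

```text
(302, 148, 25, 21)
[[ 0.6769 -0.0252]
 [ 0.6812  0.0434]
 [ 0.6813 -0.0943]
 [ 0.7451 -0.0251]]
from [ 0.6282 -0.0256  0.2002] rows [ 1.63 -0.    3.39] turn [-0.02  0.01  0.01]
```

```bash
python3 -m creep '[[[1,0.8,0,0,0,0,0],[1,1.6,0,0.3,0,0,0],[1,1.6,0,1.2,0,0,0],[1,1.6,0,2.2,0,0,0],[1,1.6,0,2.9,0,0,0],[1,1.6,0,3.25,0,0,0],[1,1.6,0,3.37,0,0,0],[1,1.6,0,3.37,0,0,0],[1,1.6,0,3.37,0,0,0]]]'
```

```text
clock: 20.08
eef_pos: [0.6774, -0.0257, 0.1015]
orientation: [[1.0, 0.001, 0.003], [0.001, -1.0, 0.002], [0.003, -0.002, -1.0]]
contact_force: [0.6, -0.5, -7.3]
opening: 0.584
gripper_force: 76.0
```

```bash
python3 -m creep '[[[1,0,0,0.03,0,0,0],[1,0,0,0.06,0,0,0],[1,0,0,0.08,0,0,0],[1,0,0,0.08,0,0,0],[1,0,0,0.08,0,0,0]]]'
```

```text
clock: 20.5
eef_pos: [0.6774, -0.0259, 0.0988]
orientation: [[1.0, 0.001, 0.002], [0.001, -1.0, 0.002], [0.002, -0.002, -1.0]]
contact_force: [-1.8, 1.3, -0.3]
opening: 0.583
gripper_force: 76.8
```

It has landed (load gone). Release and rise.

```bash
python3 -m creep '[[[-0.6,0,0,0,0,0,0],[-0.6,0,0,0,0,0,0],[-0.6,0,0,0,0,0,0],[-0.8,0,0,0,0,0,0],[-1,0,0,-0.1,0,0,0],[-1,0,0,-1,0,0,0],[-1,0,0,-2.2,0,0,0],[-1,0,0,-3.5,0,0,0],[-1,0,0,-4.5,0,0,0],[-1,-2,0,-4.7,0,0,0],[-1,-3,0,-4.7,0,0,0],[-1,-3,0,-4.7,0,0,0],[-1,-3,0,-4.7,0,0,0]]]'
python3 - <<'E'
from h import *
im=bot.capture("wrist")[:,:,::-1].copy();cv2.imwrite("pics/w9.png",im)
h=cv2.cvtColor(im,cv2.COLOR_BGR2HSV)
q=blob(cv2.inRange(h,np.array((8,100,90)),np.array((25,255,255))),(150,0,480,280));print(cv2.boundingRect(q),circ("wrist",q,.067))
go(.41,-.083,.24,0)
E
```

```text
clock: 21.58
eef_pos: [0.5853, -0.0265, 0.24]
orientation: [[1.0, 0.001, 0.003], [0.001, -1.0, 0.002], [0.003, -0.002, -1.0]]
contact_force: [0.1, -0.5, 1.0]
opening: 0.998
gripper_force: 0.0
(237, 12, 153, 163) (array([ 0.6774, -0.0255]), 0.0555)
from [ 0.5864 -0.0264  0.2397] rows [-5.88  1.88 -0.03] turn [-0.02 -0.03  0.01]
```

View pics/w9.png

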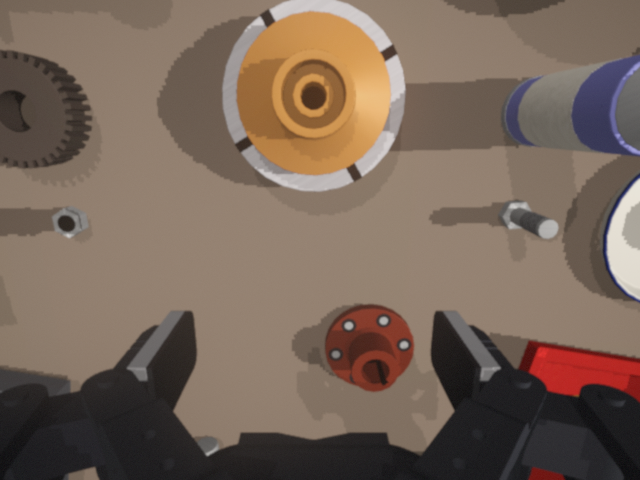

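The impeller is centred on the table: (0.6774, -0.0255) against (0.676, -0.025). Now the coupling.

```bash
python3 -m creep '[[[-1,-5.9,1.9,0,0,0,0],[-1,-5.9,1.9,0,0,0,0],[-1,-5.9,1.9,0,0,0,0],[-1,-5.9,1.9,0,0,0,0],[-1,-5.9,1.9,0,0,0,0],[-1,-5.9,1.9,0,0,0,0],[-1,-5.9,1.9,0,0,0,0],[-1,-5.9,1.9,0,0,0,0]]]'
python3 - <<'E'
from h import *
im=bot.capture("wrist")[:,:,::-1].copy();cv2.imwrite("pics/w10.png",im)
h=cv2.cvtColor(im,cv2.COLOR_BGR2HSV)
m=cv2.inRange(h,np.array((0,110,50)),np.array((10,255,255)))
n,l,s,c=cv2.connectedComponentsWithStats(m)
for i in range(1,n):
    if s[i,4]>1500: print(s[i],c[i])
q=blob(m,(230,80,400,270));print(cv2.boundingRect(q),circ("wrist",q,.012))
C=circ("wrist",q,.012)[0];go(C[0],C[1],.042,0)
E
```

```text
clock: 22.3
eef_pos: [0.4106, -0.0832, 0.2382]
orientation: [[1.0, 0.0, 0.001], [0.0, -1.0, 0.002], [0.001, -0.002, -1.0]]
contact_force: [0.6, 0.6, 0.1]
opening: 1.003
gripper_force: 0.0
[ 263  121  101  102 6434] [312.96658377 171.38281007]
[  454   159   186   207 27174] [555.35828365 263.57562376]
(263, 121, 101, 102) (array([ 0.4412, -0.0819]), 0.0447)
from [ 0.4107 -0.0831  0.2378] rows [ 1.02 -0.03  6.53] turn [-0.02  0.    0.  ]
```

```bash
python3 -m creep '[[[-1,1.02,-0.04,1,0,0,0],[-1,1.02,-0.04,2.2,0,0,0],[-1,1.02,-0.04,3.4,0,0,0],[-1,1.02,-0.04,4.6,0,0,0],[-1,1.02,-0.04,5.6,0,0,0],[-1,1.02,-0.04,6.3,0,0,0],[-1,1.02,-0.04,6.55,0,0,0],[-1,1.02,-0.04,6.55,0,0,0],[1,1.02,-0.04,6.55,0,0,0],[1,1.02,-0.04,6.55,0,0,0],[1,1.02,-0.04,6.55,0,0,0],[1,1.02,-0.04,6.55,0,0,0],[1,1.02,-0.04,6.55,0,0,0],[1,1.02,-0.04,6.55,0,0,0],[1,1.02,-0.04,6.55,0,0,0],[1,1.02,-0.04,6.55,0,0,0]]]' 70
python3 - <<'E'
from h import *
go(.562,.370,.2,0)
im=cv2.imread("pics/t2.png");h=cv2.cvtColor(im,cv2.COLOR_BGR2HSV)
q=blob(cv2.inRange(h,np.array((105,120,60)),np.array((125,255,255))),(95,135,195,225))
a=cv2.approxPolyDP(q[:,None],5,True)[:,0];print(a.tolist(),cast("top",a,.045).round(3).tolist())
E
```

```text
clock: 23.68
eef_pos: [0.4417, -0.0821, 0.0437]
orientation: [[1.0, 0.001, 0.004], [0.001, -1.0, 0.001], [0.004, -0.001, -1.0]]
contact_force: [-1.1, -0.7, 6.4]
opening: 0.488
gripper_force: 71.7
from [ 0.4417 -0.0821  0.0437] rows [  4.04 -15.07  -5.18] turn [-0.01 -0.04  0.01]
[[175, 144], [181, 210], [110, 215], [108, 150]] [[0.648, 0.302], [0.492, 0.28], [0.477, 0.443], [0.631, 0.46]]
```

```bash
python3 -m creep '[[[1,0,0,-0.5,0,0,0],[1,0,0,-1.5,0,0,0],[1,0,0,-2.7,0,0,0],[1,0,0,-4,0,0,0],[1,0.3,-1,-5.2,0,0,0],[1,4,-15.1,-5.2,0,0,0],[1,4,-15.1,-5.2,0,0,0],[1,4,-15.1,-5.2,0,0,0],[1,4,-15.1,-5.2,0,0,0],[1,4,-15.1,-5.2,0,0,0],[1,4,-15.1,-5.2,0,0,0],[1,4,-15.1,-5.2,0,0,0],[1,4,-15.1,-5.2,0,0,0],[1,4,-15.1,-5.2,0,0,0],[1,4,-15.1,-5.2,0,0,0],[1,4,-15.1,-5.2,0,0,0],[1,4,-15.1,-5.2,0,0,0],[1,4,-15.1,-5.2,0,0,0],[1,4,-15.1,-5.2,0,0,0],[1,4,-15.1,-5.2,0,0,0]]]'
python3 - <<'E'
from h import *
im=bot.capture("wrist")[:,:,::-1].copy();cv2.imwrite("pics/w11.png",im)
go(.562,.371,.0475,0)
E
```

```text
clock: 25.35
eef_pos: [0.56, 0.3701, 0.1979]
orientation: [[1.0, -0.0, -0.001], [-0.0, -1.0, 0.001], [-0.001, -0.001, -1.0]]
contact_force: [0.0, -0.2, -6.7]
opening: 0.488
gripper_force: 73.3
from [0.5601 0.37   0.1984] rows [ 0.06 -0.02  5.03] turn [-0.02  0.   -0.  ]
```

View pics/w11.png

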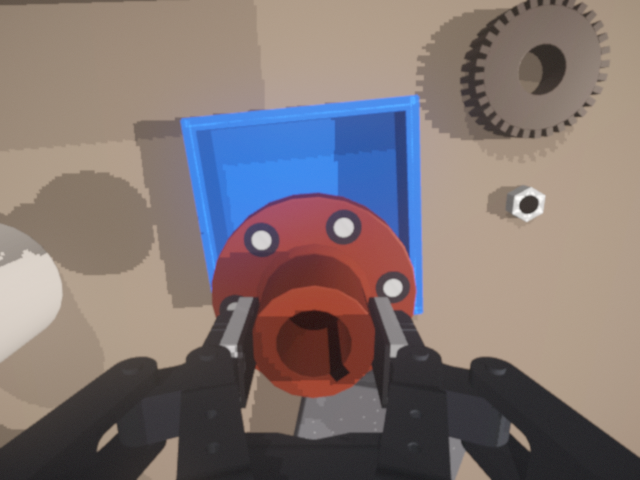

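The coupling is level. Box rim corners: (183,121), (418,97), (423,310).

Run:
```python
from h import *
a=cast("wrist",[(183,121),(418,97),(423,310)],.045);print(a.round(4),(a[0]+a[2])/2)
c=(a[0]+a[2])/2;go(c[0],c[1],.0475,0)
```

```text
[[0.6346 0.4584]
 [0.6496 0.3015]
 [0.495  0.2863]] [0.56477821 0.37234693]
from [0.5601 0.37   0.1984] rows [ 0.16 -0.07  5.03] turn [-0.02  0.   -0.  ]
```

```bash
python3 -m creep '[[[1,0.13,-0.06,0.8,0,0,0],[1,0.13,-0.06,2,0,0,0],[1,0.13,-0.06,3.2,0,0,0],[1,0.13,-0.06,4.2,0,0,0],[1,0.13,-0.06,4.8,0,0,0],[1,0.13,-0.06,5,0,0,0],[1,0.13,-0.06,5.05,0,0,0],[1,0.13,-0.06,5.05,0,0,0],[1,0.13,-0.06,5.05,0,0,0]]]'
```

```text
clock: 26.15
eef_pos: [0.5647, 0.3733, 0.0484]
orientation: [[1.0, 0.0, 0.002], [0.0, -1.0, 0.004], [0.002, -0.004, -1.0]]
contact_force: [0.1, -0.6, -7.2]
opening: 0.485
gripper_force: 77.2
```

```bash
python3 -m creep '[[[1,0,0,0.04,0,0,0],[1,0,0,0.06,0,0,0],[1,0,0,0.06,0,0,0],[-0.4,0,0,0.06,0,0,0],[-0.4,0,0,0.06,0,0,0],[-0.4,0,0,0.06,0,0,0],[-0.4,0,0,0.06,0,0,0],[-0.4,0,0,0,0,0,0],[-0.4,0,0,-1,0,0,0],[-0.4,0,0,-2.2,0,0,0],[-0.4,0,0,-3.5,0,0,0],[-0.4,0,0,-4.8,0,0,0],[-0.4,-2,0,-6,0,0,0],[-0.4,-5,0,-6.5,0,0,0],[-0.4,-5,0,-6.5,0,0,0],[-0.4,-5,0,-6.5,0,0,0],[-0.4,-5,0,-6.5,0,0,0]]]'
python3 - <<'E'
from h import *
w=bot.capture("wrist")[:,:,::-1]; s=bot.capture("scene")[:,:,::-1]
cv2.imwrite("pics/end.png",np.hstack([cv2.resize(w,(400,300)),cv2.resize(s,(400,300))]))
E
```

```text
clock: 27.57
eef_pos: [0.411, 0.3734, 0.2463]
orientation: [[1.0, 0.004, 0.004], [0.004, -1.0, 0.008], [0.004, -0.008, -1.0]]
contact_force: [0.7, 0.1, 1.3]
opening: 0.702
gripper_force: 0.0
```

View pics/end.png

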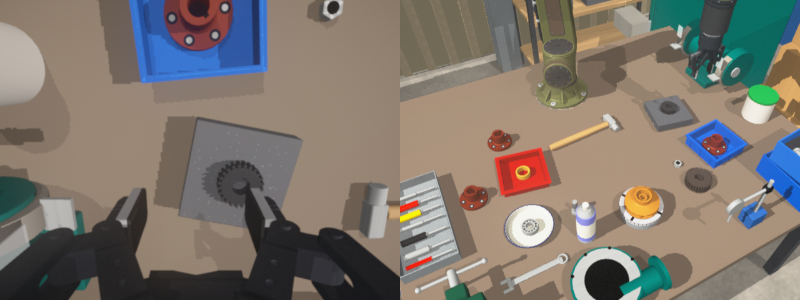

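All five parts lie flat in their places and the arm is clear. Handing in.

```bash
python3 -c "
from h import *
a=cast('wrist',np.array([(240,183),])*1.6,.06);b=cast('wrist',np.array([(302,139),(180,215)])*1.6,.04);print(a,b.mean(0))
print(bot.job_done())"
```

```text
[[0.35009779 0.31479159]] [0.34786403 0.31410095]
the job is handed in; nothing more can be done
None
```

I handed the job in at about 28 s of the 136 s allowed. In the last pictures all five parts lie flat in their places: impeller about 2 mm and gear about 3 mm off centre, coupling half, bearing and wear ring on their floors, arm clear. The interface returned no verdict.

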